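# Seat four boat-trailer keel rollers in their drop-in brackets

## Task

Make up the four roller sets on the bench: set each blue keel roller down into the bracket that fits its length, so that both ends of its spindle drop fully home in the slots of the two cheeks and the roller lies level between them. Leave the brackets standing where they are, and do not disturb the black wobble roller or the grease tub.

Things in the scene. Friction and masses are not known exactly. Their poses are not given: they have to be found in the camera images.
- roller_a: Shortest blue keel roller, 65 mm long, on its steel spindle (109 mm long, 16 mm diameter, 22 mm out at each end). Lies loose on its side, can roll; 0.3 kg. End bands 60 mm diameter; waist 44 mm diameter, 35 mm long: grip it there, at the middle. Origin: middle of the roller, on its axis, 30 mm above the bench. x runs along the roller; y, z turn as it rolls. Ends alike.
- roller_b: Second shortest blue keel roller, 95 mm long, on its steel spindle (139 mm long, 16 mm diameter, 22 mm out at each end). Lies loose on its side, can roll; 0.3 kg. End bands 60 mm diameter; waist 44 mm diameter, 56 mm long: grip it there, at the middle. Origin: middle of the roller, on its axis, 30 mm above the bench. x runs along the roller; y, z turn as it rolls. Ends alike.
- roller_c: Second longest blue keel roller, 125 mm long, on its steel spindle (169 mm long, 16 mm diameter, 22 mm out at each end). Lies loose on its side, can roll; 0.4 kg. End bands 60 mm diameter; waist 44 mm diameter, 78 mm long: grip it there, at the middle. Origin: middle of the roller, on its axis, 30 mm above the bench. x runs along the roller; y, z turn as it rolls. Ends alike.
- roller_d: Longest blue keel roller, 155 mm long, on its steel spindle (199 mm long, 16 mm diameter, 22 mm out at each end). Lies loose on its side, can roll; 0.5 kg. End bands 60 mm diameter; waist 44 mm diameter, 100 mm long: grip it there, at the middle. Origin: middle of the roller, on its axis, 30 mm above the bench. x runs along the roller; y, z turn as it rolls. Ends alike.
- bracket_a: Shortest grey steel bracket, loose, 0.6 kg: base 93 x 56 x 6 mm, at each end a forked cheek 6 mm thick, 75 mm high; gap between cheeks 81 mm (8 mm spare each side of its roller). Top-open slots 20 mm wide, floor 40 mm up, flared from 54 mm up to 40 mm wide: seated spindle axis 48 mm above, right over, the origin (centre of underside). x: cheek to cheek, as the roller must lie; z up.
- bracket_b: Second shortest grey steel bracket, loose, 0.6 kg: base 123 x 56 x 6 mm, at each end a forked cheek 6 mm thick, 75 mm high; gap between cheeks 111 mm (8 mm spare each side of its roller). Top-open slots 20 mm wide, floor 40 mm up, flared from 54 mm up to 40 mm wide: seated spindle axis 48 mm above, right over, the origin (centre of underside). x: cheek to cheek, as the roller must lie; z up.
- bracket_c: Second longest grey steel bracket, loose, 0.7 kg: base 153 x 56 x 6 mm, at each end a forked cheek 6 mm thick, 75 mm high; gap between cheeks 141 mm (8 mm spare each side of its roller). Top-open slots 20 mm wide, floor 40 mm up, flared from 54 mm up to 40 mm wide: seated spindle axis 48 mm above, right over, the origin (centre of underside). x: cheek to cheek, as the roller must lie; z up.
- bracket_d: Longest grey steel bracket, loose, 0.8 kg: base 183 x 56 x 6 mm, at each end a forked cheek 6 mm thick, 75 mm high; gap between cheeks 171 mm (8 mm spare each side of its roller). Top-open slots 20 mm wide, floor 40 mm up, flared from 54 mm up to 40 mm wide: seated spindle axis 48 mm above, right over, the origin (centre of underside). x: cheek to cheek, as the roller must lie; z up.
- wobble: Bystander: black ribbed rubber wobble roller standing flat on the bench at the robot's left, 104 mm diameter, 60 mm high; origin at the centre of its underside.
- tub: Bystander: tub of grease with a screw lid on the bench at the robot's right, 84 mm diameter, 95 mm high; origin at the centre of its underside.
There are look-alikes about, which are no part of the job. What is shaped like the roller_d but pink is not meant.

How it is judged:
At the end, for the whole second after the job is handed in: Each roller is released and at rest in its own bracket, which stands flat on the bench: roller middle within 12 mm of the bracket's middle along its length and 6 mm across it, axis 44 to 52 mm above the bracket's underside (spindle in both slots) and within 0.08 rad of the bracket's length (x of roller_a in the frame of bracket_a between -0.012 and 0.012 m and y of roller_a in the frame of bracket_a between -0.006 and 0.006 m and z of roller_a in the frame of bracket_a between 0.044 and 0.052 m and angle between the x axis of roller_a and the x axis of bracket_a, either way round below 0.08 rad and angle between each of bracket_a, bracket_b, bracket_c, bracket_d's own z axis and vertical below 0.05 rad and height (world z) of each of bracket_a, bracket_b, bracket_c, bracket_d below 0.006 m and linear speed of each of roller_a, roller_b, roller_c, roller_d below 0.02 m/s and angular speed of each of roller_a, roller_b, roller_c, roller_d below 0.5 rad/s and x of roller_b in the frame of bracket_b between -0.012 and 0.012 m and y of roller_b in the frame of bracket_b between -0.006 and 0.006 m and z of roller_b in the frame of bracket_b between 0.044 and 0.052 m and angle between the x axis of roller_b and the x axis of bracket_b, either way round below 0.08 rad and x of roller_c in the frame of bracket_c between -0.012 and 0.012 m and y of roller_c in the frame of bracket_c between -0.006 and 0.006 m and z of roller_c in the frame of bracket_c between 0.044 and 0.052 m and angle between the x axis of roller_c and the x axis of bracket_c, either way round below 0.08 rad and x of roller_d in the frame of bracket_d between -0.012 and 0.012 m and y of roller_d in the frame of bracket_d between -0.006 and 0.006 m and z of roller_d in the frame of bracket_d between 0.044 and 0.052 m and angle between the x axis of roller_d and the x axis of bracket_d, either way round below 0.08 rad); the robot touches nothing.
It fails at once if a bracket is pushed more than 50 mm from its place or tipped over (distance of any of bracket_a, bracket_b, bracket_c, bracket_d from where it was at the start of the episode above 0.05 m or angle between any of bracket_a, bracket_b, bracket_c, bracket_d's own z axis and vertical above 0.5 rad).
It fails at once if the black wobble roller is pushed more than 30 mm or knocked over (distance of wobble from where it was at the start of the episode above 0.03 m or angle between wobble's own z axis and vertical above 0.5 rad).
It fails at once if the grease tub is pushed more than 30 mm or knocked over (distance of tub from where it was at the start of the episode above 0.03 m or angle between tub's own z axis and vertical above 0.5 rad).
It also fails if it takes over 118 s, if anything falls off the work surface, if the arm or the gripper's body presses on something with over 40 N, if the wrist force passes 120 N, or if a joint passes its speed limit or range.

## Robot

A 6-joint arm with a two-finger parallel gripper is mounted at the origin on the work surface. World frame = base frame: x ahead of the robot, y to its left, z up, the work surface at z = 0. Lengths are in m, angles in rad, forces in N, time in s.
With the tool pointing down it reaches from about 0.375 to 0.825 m from the base axis. Payload 5.5 kg.
Tool frame: the origin (TCP) lies on the centre line of the jaws, within the pads' length; the fingertips stand arm.tip_reach ahead of it and the grasp point (between the pads) lies 5 mm behind it (arm.tip_reach is the distance from the TCP to the fingertips, in m); y points along the fingers, z is the direction in which the jaws open and shut, and the axes are right-handed (so a half turn about y gives the same grasp; the last joint's range is limited). The gripper opens to 85 mm and grips with 20 to 120 N. Pads are 22 mm wide; open, the fingers measure 114 mm over their backs; the gripper's body (76 mm by 85 mm) begins 54 mm behind the grasp point. The pads swing forward as they close: fully open they stand 13 mm farther back than shut.
Start: joints at [1.322, 0.314, -0.047, 1.21, 0, 1.571], TCP at [0.148, 0.582, 0.221] pointing down, gripper open.
Joint ranges: [-2.67, 2.67], [-0.69, 1.73], [-1.03, 1.25], [-2.08, 2.16], [-1.42, 1.45], [-3.14, 3.14]. Speed limits (rad/s): [2.39, 2.39, 3.01, 3.14, 3.14, 3.14].

## Interface

Orientations are given as a unit quaternion [x, y, z, w].
In Python, from plant import status, read_camera, workorder, nets, arm gives the robot as it stands. The module is installed in compiled form; this text tells all that it offers.
- The arm moves only by the tool jog_arm, never from a script. Its argument "rows" is one flat list of numbers, 5 for each row, row after row: the opening, from 0 (shut) to 1 (fully open), then the shift along the world's x, y, z in mm, then the turn about the world's z in rad. A call has 1 to 10 rows; each row shifts and turns the commanded pose from where the row before left it; what a row does not reach is not made up. A row lasts 1/8 s, in which the tool goes at most 62.5 mm and 10.7 degrees, less where a joint would pass 70% of its speed; a pose out of reach is approached as far as the arm can. A call with a gripper value outside its range is refused whole. The fingers move at their own pace and stop on an object; "newtons" is the grip in N (left out, the last holds). Time passes only in rows, so rows that do not move let the fingers close. It gives the time, the measured TCP pose, the force and the opening at its end, in the units of the state.
- status.observe(): the state, without advancing time (a new reading comes with each control period).
- read_camera(name): name is "scene" or "top"; returns a dict with "color" (420x560x3 uint8, red, green, blue), "z_map" (420x560 float32, m along the optical axis (not along the pixel's ray), 0 where there is no reading), "fx", "fy", "cx", "cy" (pixels), "cam_to_world" (4x4, takes a point from camera to world coordinates). Camera axes: x right, y up, looking along -z (the intrinsics and any distortion apply to the point x, -y, -z); pixel columns grow to the right and rows downward; lengths in m; the calibration is good to about 2 mm. A picture is of the moment at which its call begins.
- workorder.close_job(): hands the job in, once; it reports no verdict.
Trained networks look in the newest picture that a camera, given by its name, has taken for a name from the list of things; names that differ only in an ending like _2 or _b are one class to them, and where a whole thing is asked for, a point or a joint stands for the part that bears it (a point fixed in the world has none). Each returns a list of dicts, best first, with "confidence" (0 to 1); they miss things now and then, are a little off and sometimes report something else, mostly with a low value. They report only what shows in the picture. A call takes as long as a camera call. They do not tell look-alikes from the thing itself.
- nets.regions_of(name, camera): "region" (420x560 bool, what is visible of it).
- nets.spot_point(name, camera): "xyz" ([x, y, z] in m, in the coordinates of the camera as it stood for that picture, good to about 4 mm: a listed point, or the origin of a listed thing).
The state is a dict: "clock": time; "joint_positions": joint angles; "dq": joint speeds; "effort": joint torques, N m; "ee_pos": TCP position; "ee_rot": TCP orientation; "contact_force": force on the tool from outside, world axes, zero at the start; "torque": the same for the moment, N m; "width": finger opening in m.
Only numpy, scipy, OpenCV 4.12 (cv2) and the standard library are available. Lean on these libraries where they do the work, as an engineer would, in place of code of your own. Each camera call takes 0.05 s, during which the arm holds its last target. There are 200 camera calls.

## Working session

There is one attempt and no reset: what is moved stays moved. The work goes in short steps, Python scripts to look and compute and a tool call to move; the robot and the scene stay as the last step left them, time stands still between calls to the robot, and variables do not carry over. Pictures are saved under pics/ and viewed, about 12 in all and at most 16, crops included, and the job is handed in when it is done.

Besides the shell and the picture viewer there is one more tool, called after "Request:" as name(argument=value, ...), one argument or row to a line, values as JSON. jog_arm: Moves the arm, as the interface text tells. Its arguments: {"type":"object","properties":{"rows":{"type":"array"},"newtons":{"type":"number"}},"required":["rows"]}

```bash
mkdir -p pics; python3 - <<'E'
from plant import status, read_camera, nets, arm
import cv2,numpy as np
s=status.observe(); print(s, arm.tip_reach)
for n in("top","scene"):
    d=read_camera(n); cv2.imwrite(f"pics/{n}0.png",cv2.resize(d["color"][:,:,::-1],(784,588)))
    T=d["cam_to_world"]; print(n,d["fx"],d["cx"],d["cy"],np.round(T,3).tolist(),[k for k in d])
    for o in("roller_a","bracket_a","wobble","tub"):
        for r in nets.spot_point(o,n):
            p=T[:3,:3]@np.array(r["xyz"])+T[:3,3]; print(o,r["confidence"],np.round(p,3))
E
```

```text
{'clock': 0.0, 'joint_positions': array([ 1.32201934e+00,  3.14185642e-01, -4.80366503e-02,  1.21018179e+00,
       -4.22365210e-05,  1.57078266e+00]), 'dq': array([-0.00158651, -0.00106739, -0.00130289, -0.00027579, -0.00202014,
       -0.00105505]), 'effort': array([-2.29806710e-04, -5.39594972e+01,  3.39746404e+01,  1.92336022e-02,
        1.03528994e-04,  9.51936300e-06]), 'ee_pos': array([0.14760691, 0.58098055, 0.22047737]), 'ee_rot': array([ 0.70220974, -0.08778018,  0.08766876, -0.70107796]), 'contact_force': array([ 0.36339027, -0.23369421,  0.63837893]), 'torque': array([ 0.00087201, -0.00866692,  0.01278117]), 'width': 0.08497575685680023} 0.014
top 493.6295790285241 285.6736200815421 215.0973538438113 [[-0.009, 0.997, -0.074, 0.431], [-1.0, -0.008, 0.011, 0.013], [0.01, 0.074, 0.997, 1.451], [0.0, 0.0, 0.0, 1.0]] ['color', 'z_map', 'fx', 'fy', 'cx', 'cy', 'cam_to_world']
roller_a 0.85 [ 0.338 -0.488  0.03 ]
roller_a 0.77 [0.625 0.302 0.034]
roller_a 0.76 [ 0.697 -0.494  0.032]
roller_a 0.61 [ 0.678 -0.096  0.029]
roller_a 0.6 [0.681 0.093 0.038]
roller_a 0.6 [ 0.614 -0.30
[... 248 characters left out ...]
3 ]
scene 449.665577261181 282.0609105197825 208.12728928993 [[-0.793, -0.432, 0.43, 1.136], [0.61, -0.555, 0.566, 0.83], [-0.005, 0.711, 0.703, 1.11], [0.0, 0.0, 0.0, 1.0]] ['color', 'z_map', 'fx', 'fy', 'cx', 'cy', 'cam_to_world']
roller_a 0.9 [ 0.329 -0.491  0.03 ]
roller_a 0.77 [0.669 0.09  0.03 ]
roller_a 0.75 [ 0.675 -0.099  0.032]
roller_a 0.71 [0.618 0.297 0.029]
roller_a 0.6 [ 0.609 -0.307  0.033]
roller_a 0.57 [ 0.692 -0.495  0.025]
bracket_a 0.79 [ 0.438  0.098 -0.002]
bracket_a 0.75 [ 0.376  0.318 -0.004]
bracket_a 0.67 [ 0.392 -0.291  0.   ]
bracket_a 0.66 [ 0.451 -0.095 -0.004]
wobble 0.89 [ 0.474  0.49  -0.001]
wobble 0.37 [ 0.45  -0.092 -0.004]
tub 0.63 [ 0.52  -0.488 -0.001]
```

View pics/top0.png

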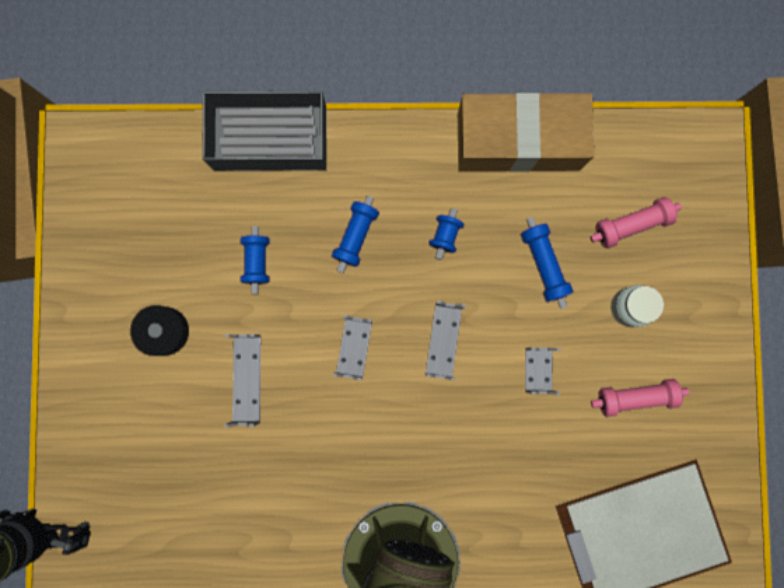

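View pics/scene0.png

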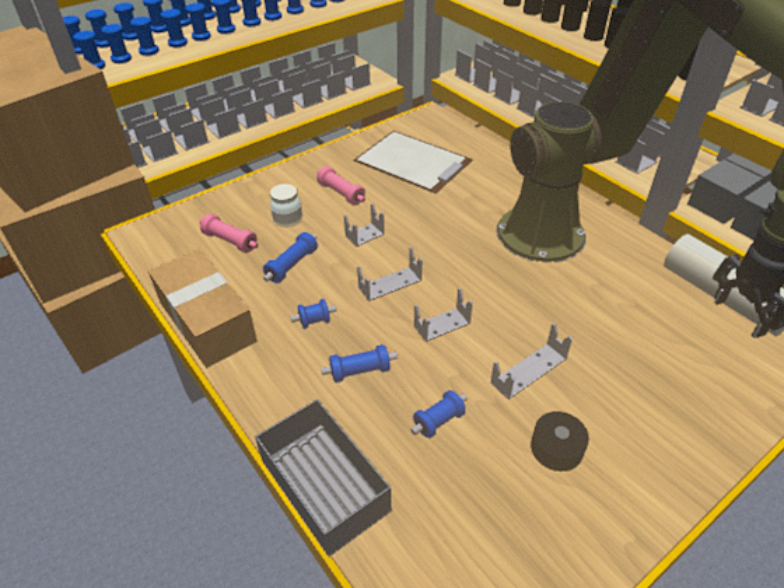

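The candidates in the top picture:
- **Blue rollers:** b (255,260), c (355,235), a (446,233), d (547,262).
- **Pink look-alikes, not wanted:** (635,222) and (640,397).
- **Brackets:** d (245,380), b (353,348), c (444,341), a (540,370).

Next I'll measure poses from colour and depth.

```bash
cat >h.py <<'E'
from plant import status, read_camera, nets
import cv2,numpy as np
R0={'b':(.62,.30),'c':(.68,.09),'a':(.678,-.096),'d':(.614,-.305)}
B0={'d':(.38,.315),'b':(.446,.097),'c':(.452,-.09),'a':(.394,-.297)}
def cloud(n):
    d=read_camera(n); z=d["z_map"]; v,u=np.mgrid[:420,:560]
    p=np.stack([(u-d["cx"])/d["fx"]*z,-(v-d["cy"])/d["fy"]*z,-z],-1)
    T=d["cam_to_world"]; w=p@T[:3,:3].T+T[:3,3]; w[z==0]=9
    return d,w
def rect(p):
    (c,s,a)=cv2.minAreaRect((p[:,:2]*1000).astype(np.float32))
    if s[0]<s[1]: a+=90; s=s[::-1]
    a=(a+90)%180-90
    return np.round(c,1),np.round(s,1),round(np.radians(a),3)
def blue(d):
    h=cv2.cvtColor(d["color"],cv2.COLOR_RGB2HSV); return (h[...,0]>100)&(h[...,0]<130)&(h[...,1]>120)
def near(w,c,r): return np.hypot(w[...,0]-c[0],w[...,1]-c[1])<r
E
python3 - <<'E'
from h import *
for n in("top","scene"):
    d,w=cloud(n); bl=blue(d)
    print(n,'bench z',np.median(w[near(w,(.3,0.),.0+.06)][:,2]) , np.std(w[near(w,(.55,0.),.03)][:,2]),np.median(w[near(w,(.55,0.),.03)][:,2]))
    for k,c in R0.items():
        p=w[near(w,c,.12)&bl]; print('roller',k,*rect(p),'ztop',np.round(np.percentile(p[:,2],98),3),len(p))
    for k,c in B0.items():
        p=w[near(w,c,.115)&~bl&(w[...,2]>.0045)&(w[...,2]<.09)]
        q=p[p[:,2]>.05]; print('brk',k,*rect(p),'high',*rect(q),len(p),len(q))
d,w=cloud("top"); cv2.imwrite("pics/crop1.png",cv2.resize(d["color"][130:320,150:430,::-1],None,fx=2.8,fy=2.8,interpolation=2))
E
```

```text
top bench z 0.001351044993156969 0.0032711821931843224 0.0017921156451499165
roller b [625.1 296.6] [98.3 53.5] 0.014 ztop 0.064 524
roller c [677.5  89.6] [129.7  55.1] -0.385 ztop 0.064 682
roller a [676.5 -98. ] [69.1 54.6] -0.301 ztop 0.064 368
roller d [ 613.9 -302.7] [155.7  55.6] 0.341 ztop 0.064 841
brk d [380.3 315.4] [226.1 225.3] 1.16 high [378.6 318.5] [181.8  57.8] -0.004 1912 77
brk b [446.8  96.7] [228.7 223.8] 1.437 high [441.1  96.4] [122.7  54.9] -0.174 1483 64
brk c [451.  -89.6] [226.4 225.7] 0.494 high [453.9 -91. ] [152.9  57.1] -0.159 1507 62
brk a [ 392.5 -300.2] [227.4 221.4] -0.729 high [ 390.3 -287.5] [91.6 55.1] -0.023 1121 65
scene bench z -0.001341164233955805 0.0026246811607929703 -0.0011524370567563835
roller b [621.  292.4] [93.2 67.8] 0.004 ztop 0.06 384
roller c [675.7  95. ] [121.3  48.8] -0.388 ztop 0.061 430
roller a [ 668.8 -110.5] [88.4 62. ] 1.263 ztop 0.059 188
roller d [ 619.3 -321.6] [157.1  94. ] 0.358 ztop 0.06 357
brk d [375.9 306.8] [199.4 174.5] 0.53 high [374.3 319.8] [189.1  57.8] -0.008 850 121
brk b [447.9  95.7] [196.2 167.6] -0.995 high [437.8  96.6] [127.2  61.6] -0.184 549 104
brk c [462.9 -97.6] [187.6 169. ] -1.037 high [450.5 -88.5] [154.7  62.8] -0.179 488 80
brk a [ 410.2 -293.7] [190.6 173.9] 0.09 high [ 388.1 -284.2] [96.9 63.5] -0.063 341 76
```

View pics/crop1.png

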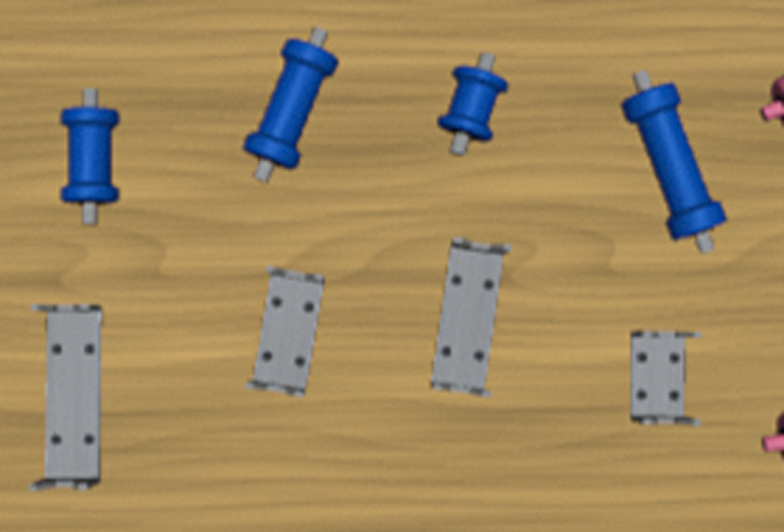

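The crop shows the four blue rollers in the top row as b, c, a, d at (90,157), (290,103), (473,104), (673,160). The brackets below are d, b, c, a at (73,395), (287,330), (468,317), (660,375). I'll refine the brackets on the grey base plane.

```bash
python3 - <<'E'
from h import *
for n in("top",'scene'):
    for rep in range(2):
        d,w=cloud(n); h=cv2.cvtColor(d["color"],cv2.COLOR_RGB2HSV); g=(h[...,1]<45)&(h[...,2]>90)
        T=d["cam_to_world"]; v,u=np.mgrid[:420,:560]
        r=np.stack([(u-d["cx"])/d["fx"],-(v-d["cy"])/d["fy"],-np.ones(u.shape)],-1)@T[:3,:3].T
        def at(z): t=(z-T[2,3])/r[...,2]; return r*t[...,None]+T[:3,3]
        B=at(.006)
        for k,c in B0.items():
            m=g&near(B,c,.12)&(np.abs(w[...,2]-.006)<.012)
            m=cv2.morphologyEx(m.astype(np.uint8),cv2.MORPH_OPEN,np.ones((3,3)))>0
            p=B[m]; e=np.cov(p[:,:2].T); ev,V=np.linalg.eigh(e); a=np.arctan(V[1,1]/V[0,1])
            q=w[near(w,c,.115)&(w[...,2]>.04)&(w[...,2]<.09)]
            ex=np.array([np.cos(a),np.sin(a)]); s=(q[:,:2]-c)@ex; hi,lo=q[s>0],q[s<0]; 
            t=(hi[:,:2].mean(0)+lo[:,:2].mean(0))/2; dd=hi[:,:2].mean(0)-lo[:,:2].mean(0)
            print(n,k,'base',np.round(p.mean(0)*1000,1),rect(p),round(a,3),'cheeks',np.round(t*1000,1),round(np.arctan2(dd[1],dd[0]),3))
E
```

```text
top d base [376.4 318.9   6. ] (array([378. , 319.7]), array([168.3,  55.1]), np.float64(0.006)) -0.008 cheeks [379.4 320.1] -0.012
top b base [441.3  96.3   6. ] (array([441.2,  96.3]), array([111.5,  55.2]), np.float64(-0.171)) -0.158 cheeks [441.3  96.9] -0.171
top c base [453.8 -90.9   6. ] (array([454.1, -90.9]), array([141.4,  55.6]), np.float64(-0.157)) -0.15 cheeks [453.7 -89.9] -0.154
top a base [ 391.1 -287.2    6. ] (array([ 391. , -287.8]), array([79.2, 52.8]), np.float64(-0.022)) -0.047 cheeks [ 391.4 -287.5] -0.055
top d base [376.6 318.9   6. ] (array([378. , 319.7]), array([168.3,  55.1]), np.float64(0.006)) -0.007 cheeks [379.4 320.1] -0.012
top b base [441.5  95.9   6. ] (array([441.2,  96.2]), array([111.5,  55.3]), np.float64(-0.168)) -0.148 cheeks [441.5  97.2] -0.168
top c base [453.7 -91.    6. ] (array([454.2, -91. ]), array([142.1,  55.4]), np.float64(-0.157)) -0.15 cheeks [453.7 -90.2] -0.158
top a base [ 390.7 -287.2    6. ] (array([ 391. , -287.8]), array([79.1, 52.8]), np.float64(-0.022)) -0.023 cheeks [ 391.4 -287.5] -0.054
scene d base [362.  320.1   6.
[... 349 characters left out ...]
ks [451.8 -87.6] -0.145
scene a base [ 378.  -285.3    6. ] (array([ 381.9, -288.1]), array([80.9, 57.7]), np.float64(-0.047)) 0.382 cheeks [ 389.1 -284.8] -0.004
scene d base [362.1 320.5   6. ] (array([368.3, 319.1]), array([166.6,  55.8]), np.float64(-0.0)) 0.041 cheeks [376.8 320.2] 0.005
scene b base [429.  100.2   6. ] (array([433.1,  97.4]), array([106.7,  55.4]), np.float64(-0.181)) -0.069 cheeks [439.3  97.6] -0.183
scene c base [442.1 -86.9   6. ] (array([445.9, -89.1]), array([141. ,  55.9]), np.float64(-0.157)) -0.091 cheeks [452.2 -86.8] -0.142
scene a base [ 380.1 -284.4    6. ] (array([ 377.7, -278.8]), array([71.8, 61.8]), np.float64(0.956)) 0.292 cheeks [ 389.4 -285.6] -0.04
```

Request:
jog_arm(
  rows=[1,48,-28,0,0.026,1,48,-28,0,0.026,1,48,-28,0,0.026,1,48,-28,0,0.026,1,48,-28,0,0.026,1,48,-28,0,0.026,1,48,-28,0,0.026,1,48,-28,0,0.026,1,48,-28,0,0.026,1,44,-32,0,0.029],
)

```text
clock: 2.1
ee_pos: [0.6254, 0.2966, 0.2212]
ee_rot: [-0.707, -0.005, 0.005, 0.707]
contact_force: [0.3, -0.3, 0.6]
width: 0.0851
```

```bash
cat >st.py <<'E'
from plant import status
import numpy as np
from scipy.spatial.transform import Rotation as R
s=status.observe(); z=R.from_quat(s['ee_rot']).as_matrix()
print(s['clock'],np.round(s['ee_pos']*1000,1),'psi',round(np.arctan2(z[1,2],z[0,2]),3),'down',z[:,1].round(3),np.round(s['joint_positions'],3),'F',s['contact_force'].round(1),'w',round(s['width']*1000,1))
E
python3 st.py
```

```text
2.1 [625.4 296.6 221.2] psi 1.586 down [ 0.  0. -1.] [0.443 0.494 0.217 1.293 0.    0.428] F [ 0.3 -0.3  0.6] w 85.1
```

Request:
jog_arm(
  rows=[1,0,0,-55,0,1,0,0,-55,0,1,0,0,-50,0,1,0,0,-25,0,1,0,0,-11,0,1,0,0,0,0,0,0,0,0,0,0,0,0,0,0,0,0,0,0,0,0,0,0,0,0],
  newtons=50,
)

```text
clock: 3.35
ee_pos: [0.6248, 0.2973, 0.0271]
ee_rot: [0.707, 0.006, -0.004, -0.707]
contact_force: [-1.2, -2.4, 6.5]
width: 0.0366
```

Request:
jog_arm(
  rows=[0,0,0,0,0,0,0,0,0,0],
)

```text
clock: 3.6
ee_pos: [0.6248, 0.2972, 0.0271]
ee_rot: [0.707, 0.006, -0.004, -0.707]
contact_force: [-1.4, -1.9, 6.3]
width: 0.0368
```

```bash
cat >crop.py <<'E'
import sys; from h import *
n,name,x,y,z,r=sys.argv[1],sys.argv[2],*map(float,sys.argv[3:7])
d=read_camera(n);T=d["cam_to_world"];p=T[:3,:3].T@(np.array([x,y,z])-T[:3,3])
u=d["cx"]-p[0]/p[2]*d["fx"]; v=d["cy"]+p[1]/p[2]*d["fy"]; r=int(r)
u0,v0=max(int(u)-r,0),max(int(v)-r,0); c=d["color"][v0:v0+2*r,u0:u0+2*r,::-1]
cv2.imwrite(f"pics/{name}.png",cv2.resize(c,(560,560),interpolation=2)); print(u0,v0)
E
python3 crop.py scene g1 .624 .297 .05 50
```

```text
262 241
```

View pics/g1.png

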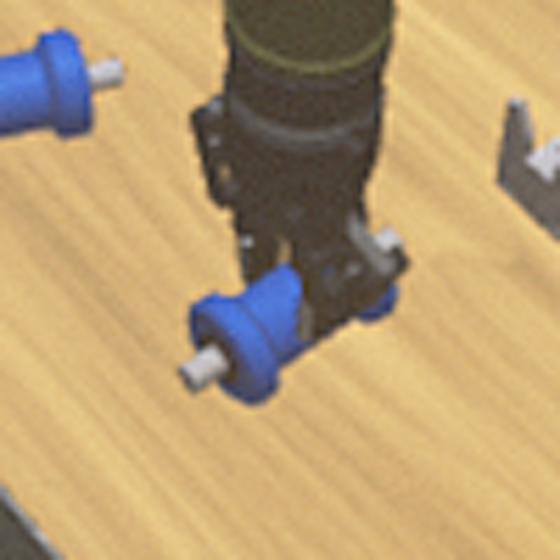

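The crop shows the jaws straddling the waist of roller b at its middle, around (310,270). I'll lift and check the hold.

Request:
jog_arm(
  rows=[0,0,0,15,0,0,0,0,25,0,0,0,0,40,0,0,0,0,50,0,0,0,0,20,0,0,0,0,0,0],
)

```text
clock: 4.4
ee_pos: [0.625, 0.2983, 0.1782]
ee_rot: [-0.706, -0.006, 0.004, 0.708]
contact_force: [-0.1, -0.1, -3.9]
width: 0.0365
```

```bash
python3 st.py; cat >held.py <<'E'
import sys; from h import *
x,y=float(sys.argv[1]),float(sys.argv[2])
for n in("scene","top"):
    d,w=cloud(n); p=w[blue(d)&near(w,(x,y),.12)&(w[...,2]>.07)]
    if len(p)<30: print(n,len(p)); continue
    print(n,len(p),rect(p),'z',np.percentile(p[:,2]*1000,[1,2,50,98,99]).round(1))
    # axis direction
    q=p-p.mean(0); e=np.linalg.svd(q,full_matrices=False)[2][0]; print('axis',e.round(3), 'ext',np.round(np.ptp(q@e)*1000,1))
    for sgn in(1,-1):
        b=p[(q@e)*sgn>np.percentile((q@e)*sgn,80)]; print(' end',b.mean(0).round(3),'ztop',np.percentile(b[:,2],97).round(4))
E
python3 held.py .625 .297;python3 crop.py scene g2 .624 .297 .18 50
```

```text
4.4 [625.  298.3 178.2] psi 1.585 down [ 0.004  0.002 -1.   ] [0.445 0.504 0.135 1.197 0.    0.431] F [-0.1 -0.1 -3.9] w 36.5
scene 212 (array([623.2, 303.5]), array([88. , 53.3]), np.float64(-0.01)) z [192.8 193.7 201.5 211.3 212.5]
axis [0.965 0.22  0.142] ext 84.5
 end [0.664 0.313 0.205] ztop 0.2124
 end [0.619 0.296 0.199] ztop 0.2037
top 306 (array([623.4, 284.4]), array([96.1, 45.5]), np.float64(-0.257)) z [184.  184.7 201.9 330.6 338.1]
axis [-0.099  0.081 -0.992] ext 475.6
 end [0.603 0.281 0.191] ztop 0.1969
 end [0.63  0.278 0.28 ] ztop 0.6489
264 212
```

View pics/g2.png

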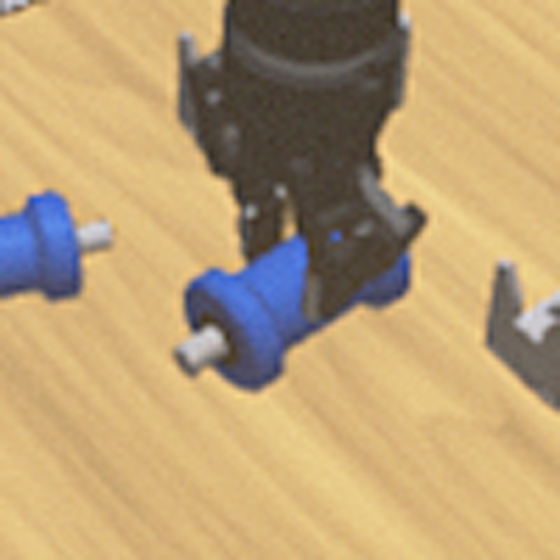

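Held level, with the roller axis about 4–5 mm above the TCP, as expected. I'll carry it to bracket b.

Request:
jog_arm(
  rows=[0,-20,-22,0,-0.03,0,-30,-33,0,-0.03,0,-35,-38,0,-0.03,0,-35,-38,0,-0.03,0,-30,-33,0,-0.03,0,-20,-22,0,-0.03,0,-14.5,-15.5,0,-0.006,0,0,0,-45,0,0,0,0,-20,0,0,0,0,0,0],
)

```text
clock: 5.8
ee_pos: [0.4374, 0.0956, 0.1084]
ee_rot: [0.705, -0.062, 0.059, -0.704]
contact_force: [0.1, -0.3, -2.8]
width: 0.0365
```

```bash
python3 st.py; python3 held.py .44 .097;python3 crop.py scene g3 .44 .097 .08 55
```

```text
5.8 [437.4  95.6 108.4] psi 1.399 down [-0.004 -0.001 -1.   ] [ 0.215  0.115 -0.568  0.892  0.     0.387] F [ 0.1 -0.3 -2.8] w 36.5
scene 153 (array([444.1, 109.7]), array([100.1,  63.9]), np.float64(-0.769)) z [121.1 121.3 131.2 141.  161.4]
axis [ 0.923 -0.38   0.057] ext 97.1
 end [0.476 0.092 0.136] ztop 0.1403
 end [0.404 0.126 0.128] ztop 0.1369
top 4
261 160
```

View pics/g3.png

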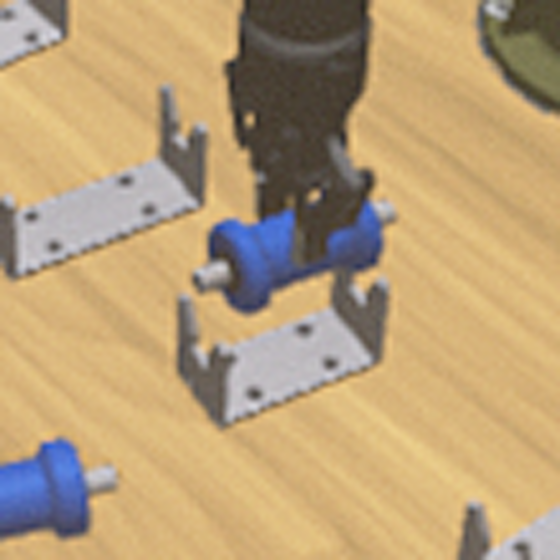

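Roller b hangs over bracket b at about (300,255), lined up with the slots. I'll correct by 3 mm and lower it.

Request:
jog_arm(
  rows=[0,3,1.3,0,0,0,0,0,-15,0,0,0,0,-15,0,0,0,0,-12,0,0,0,0,-10,0,0,0,0,-8,0,0,0,0,0,0],
)

```text
clock: 6.82
ee_pos: [0.4415, 0.0965, 0.0495]
ee_rot: [0.705, -0.061, 0.06, -0.704]
contact_force: [-0.7, -3.7, -3.0]
width: 0.0365
```

```bash
python3 st.py
```

```text
6.825 [441.5  96.5  49.5] psi 1.399 down [-0.001 -0.002 -1.   ] [ 0.216  0.189 -0.636  0.747 -0.001  0.388] F [-0.7 -3.7 -3. ] w 36.5
```

Request:
jog_arm(
  rows=[0,0,-1,-3,0,0,0,0,-3,0,0,0,0,0,0,0.3,0,0,0,0,0.5,0,0,0,0,0.8,0,0,0,0,1,0,0,0,0,1,0,0,0,0,1,0,0,0,0,1,0,0,0,0],
)

```text
clock: 8.07
ee_pos: [0.4423, 0.0964, 0.0443]
ee_rot: [-0.704, 0.061, -0.061, 0.705]
contact_force: [0.1, 0.5, 0.3]
width: 0.0856
```

```bash
python3 st.py
```

```text
8.075 [442.3  96.4  44.3] psi 1.399 down [ 0.  0. -1.] [ 0.214  0.196 -0.643  0.732  0.     0.386] F [0.1 0.5 0.3] w 85.6
```

Request:
jog_arm(
  rows=[1,0,0,20,0,1,0,0,40,0,1,0,0,45,0,1,0,0,45,0,1,45,-1,0,-0.05,1,50,-1,0,-0.05,1,50,-1,0,-0.05,1,50,-1,0,-0.05,1,39.5,-2,0,-0.013,1,0,0,0,0],
)

```text
clock: 9.32
ee_pos: [0.6786, 0.09, 0.1926]
ee_rot: [0.694, -0.136, 0.135, -0.694]
contact_force: [0.1, -0.1, 0.4]
width: 0.0854
```

```bash
python3 st.py; python3 - <<'E'
from h import *
for n in("top","scene"):
    d,w=cloud(n); bl=blue(d)
    for k,c in (('b',(.441,.097)),('c',(.677,.09))):
        p=w[near(w,c,.09)&bl]; print(n,'roller',k,*rect(p),'ztop',np.round(np.percentile(p[:,2],98),3),len(p))
        if k=='b':
            for s in (1,-1):
                q=p[(p[:,0]-c[0])*s>.03]; print('end ztop',np.percentile(q[:,2],97).round(4),len(q))
E
python3 crop.py scene g4 .44 .097 .05 55
```

```text
9.325 [678.6  90.  192.6] psi 1.185 down [-0.001 -0.    -1.   ] [0.132 0.488 0.143 1.226 0.    0.517] F [ 0.1 -0.1  0.4] w 85.4
261 167Traceback (most recent call last):
  File "<stdin>", line 5, in <module>
    return _quantile_unchecked(
        a, q, axis, out, overwrite_input, method, keepdims, weights)
    return _ureduce(a,
                    func=_quantile_ureduce_func,
    ...<5 lines>...
                    overwrite_input=overwrite_input,
                    method=method)
    r = func(a, **kwargs)
    result = _quantile(arr,
                       quantiles=q,
    ...<2 lines>...
                       out=out,
                       weights=wgt)
    slices_having_nans = np.isnan(arr[-1, ...])
                                  ~~~^^^^^^^^^
IndexError: index -1 is out of bounds for axis 0 with size 0
```

View pics/g4.png

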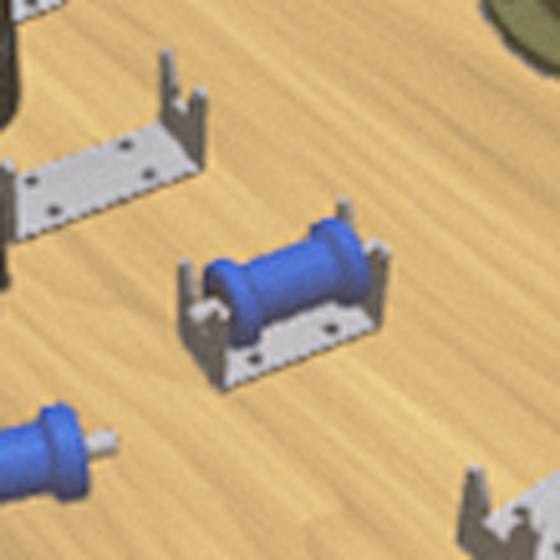

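Roller b sits level in bracket b at (290,285), with both spindle ends in their slots. Next is roller c.

Request:
jog_arm(
  rows=[1,-1.5,0,-40,0,1,0,0,-50,0,1,0,0,-45,0,1,0,0,-22,0,1,0,0,-10,0,1,0,0,0,0,0,0,0,0,0,0,0,0,0,0,0,0,0,0,0,0,0,0,0,0],
  newtons=60,
)

```text
clock: 10.68
ee_pos: [0.6755, 0.0883, 0.0298]
ee_rot: [0.695, -0.135, 0.136, -0.693]
contact_force: [-4.5, -4.9, 14.5]
width: 0.0334
```

Request:
jog_arm(
  rows=[0,0,0,0,0,0,0,0,0,0],
)

```text
clock: 10.92
ee_pos: [0.6755, 0.0883, 0.0298]
ee_rot: [0.695, -0.135, 0.136, -0.693]
contact_force: [-5.8, -4.9, 13.7]
width: 0.0333
```

```bash
python3 st.py; sed -i 's/>.07)/>.02)/' held.py; python3 held.py .677 .09
```

```text
10.925 [675.5  88.3  29.8] psi 1.185 down [ 0.001 -0.004 -1.   ] [ 0.132  0.586 -0.085  0.9   -0.004  0.518] F [-5.8 -4.9 13.7] w 33.3
scene 346 (array([681.6, 113.7]), array([124.1,  87.4]), np.float64(-0.347)) z [ 37.   38.7  50.4  65.2 120.1]
axis [ 0.923 -0.385 -0.006] ext 123.5
 end [0.728 0.079 0.054] ztop 0.0618
 end [0.628 0.12  0.053] ztop 0.0597
top 6
```

The 14 N upward push suggests the pads grip above the axis. I'll reopen and regrip a little lower with less force.

Request:
jog_arm(
  rows=[0.6,0,0,0,0,1,0,0,0,0,1,1,1,-3,0,1,0,0,-2,0,1,0,0,0,0,0,0,0,0,0,0,0,0,0,0,0,0,0,0,0,0,0,0,0,0,0,0,0,0,0],
  newtons=35,
)

```text
clock: 12.28
ee_pos: [0.6766, 0.0917, 0.0229]
ee_rot: [-0.694, 0.135, -0.135, 0.694]
contact_force: [-0.4, 1.8, 4.7]
width: 0.0405
```

```bash
python3 st.py; python3 held.py .677 .09
```

```text
12.275 [676.6  91.7  22.9] psi 1.186 down [ 0.001  0.001 -1.   ] [ 0.134  0.595 -0.087  0.888  0.001  0.519] F [-0.4  1.8  4.7] w 40.5
scene 340 (array([683.8, 116.4]), array([122.9,  88.2]), np.float64(-0.383)) z [ 38.   39.6  50.6  62.4 106. ]
axis [ 0.924 -0.382 -0.006] ext 123.0
 end [0.729 0.083 0.054] ztop 0.0615
 end [0.629 0.123 0.054] ztop 0.0603
top 4
```

Request:
jog_arm(
  rows=[0,0,0,15,0,0,0,0,35,0,0,0,0,50,0,0,0,0,45,0,0,-20,-16,0,0.03,0,-35,-28,0,0.04,0,-38,-31,0,0.04,0,-38,-31,0,0.04,0,-38,-31,0,0.04,0,-35,-28,0,0.038],
  newtons=40,
)

```text
clock: 13.62
ee_pos: [0.47, -0.0749, 0.1672]
ee_rot: [0.705, -0.055, 0.055, -0.705]
contact_force: [0.2, -1.5, -3.8]
width: 0.0399
```

Request:
jog_arm(
  rows=[0,-15,-12,0,0,0,-3,-3,0,0,0,0,0,-40,0,0,0,0,-20,0,0,0,0,0,0,0,0,0,0,0],
)

```text
clock: 14.38
ee_pos: [0.4554, -0.0885, 0.1081]
ee_rot: [0.705, -0.055, 0.056, -0.705]
contact_force: [0.4, 0.1, -4.0]
width: 0.0404
```

```bash
python3 st.py;python3 held.py .453 -.09;python3 crop.py scene g5 .453 -.09 .08 55
```

```text
14.375 [455.4 -88.5 108.1] psi 1.415 down [ 0.001 -0.    -1.   ] [-0.192  0.14  -0.539  0.89   0.    -0.036] F [ 0.4  0.1 -4. ] w 40.4
scene 219 (array([463.5, -64.8]), array([125. ,  86.2]), np.float64(-0.424)) z [122.6 124.1 135.7 161.4 180.3]
axis [ 0.974 -0.226 -0.   ] ext 123.6
 end [ 0.51  -0.087  0.139] ztop 0.145
 end [ 0.404 -0.063  0.138] ztop 0.1453
top 8
222 131
```

View pics/g5.png

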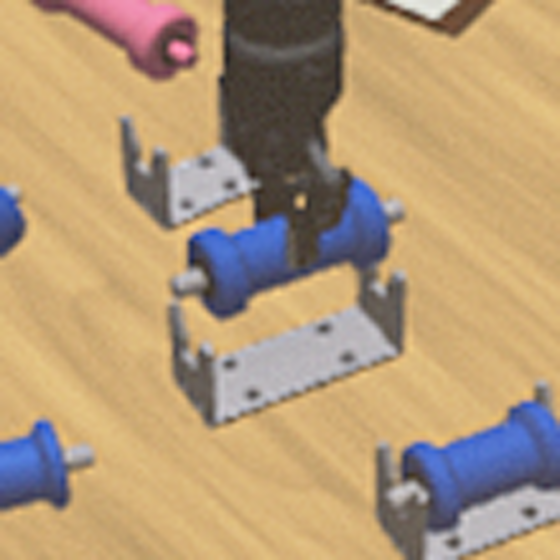

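Roller c is level over bracket c at (290,250). I'll lower it.

Request:
jog_arm(
  rows=[0,-2,-1,0,0,0,0,0,-15,0,0,0,0,-15,0,0,0,0,-12,0,0,0,0,-10,0,0,0,0,-8,0,0,0,0,-4,0,0,0,0,0,0],
)

```text
clock: 15.52
ee_pos: [0.4523, -0.0908, 0.0429]
ee_rot: [0.706, -0.056, 0.056, -0.704]
contact_force: [1.2, -2.5, -4.4]
width: 0.0402
```

```bash
python3 st.py
```

```text
15.525 [452.3 -90.8  42.9] psi 1.413 down [-0.    -0.002 -1.   ] [-0.196  0.212 -0.625  0.733 -0.002 -0.039] F [ 1.2 -2.5 -4.4] w 40.2
```

Request:
jog_arm(
  rows=[0,0,0,-2,0,0.5,0,0,0,0,1,0,0,0,0,1,0,0,0,0,1,0,0,0,0,1,0,0,20,0,1,0,0,40,0,1,0,0,45,0,1,0,0,40,0,1,30,0,0,0],
)

```text
clock: 16.77
ee_pos: [0.4838, -0.0899, 0.1901]
ee_rot: [0.705, -0.053, 0.058, -0.705]
contact_force: [1.1, 0.7, -0.2]
width: 0.0854
```

Request:
jog_arm(
  rows=[1,48,-2,0,-0.036,1,48,-2,0,-0.036,1,48,-2,0,-0.036,1,35,-1,0,-0.035,1,15,0,0,0,1,0,0,0,0],
)

```text
clock: 17.52
ee_pos: [0.6768, -0.0964, 0.1854]
ee_rot: [-0.699, 0.106, -0.105, 0.699]
contact_force: [-0.7, 1.0, 0.3]
width: 0.0852
```

```bash
python3 st.py; python3 - <<'E'
from h import *
for n in("top","scene"):
    d,w=cloud(n); bl=blue(d)
    for k,c in (('b',(.441,.097)),('c',(.453,-.09)),('a',(.677,-.098)),('d',(.614,-.303))):
        p=w[near(w,c,.09)&bl&(w[...,2]<.1)]; 
        if len(p)>9: print(n,'roller',k,*rect(p),'ztop',np.round(np.percentile(p[:,2],98),3),len(p))
E
```

```text
17.525 [676.8 -96.4 185.4] psi 1.271 down [-0.001  0.    -1.   ] [-0.142  0.489  0.128  1.21   0.     0.158] F [-0.7  1.   0.3] w 85.2
top roller b [442.   97.1] [95.1 54.9] -0.178 ztop 0.082 545
top roller d [ 614.1 -302.4] [154.9  56.6] 0.343 ztop 0.064 840
scene roller b [439.1 101.6] [94.  46.6] -0.229 ztop 0.079 250
scene roller c [451.3 -86.8] [125.3  50.6] -0.15 ztop 0.078 286
scene roller a [ 668.2 -112.1] [87.1 62. ] 1.257 ztop 0.059 182
scene roller d [ 620.1 -322.4] [152.3  93.9] 0.389 ztop 0.06 232
```

Request:
jog_arm(
  rows=[1,0,-1,-40,0,1,0,0,-50,0,1,0,0,-42,0,1,0,0,-20,0,1,0,0,-10,0,1,0,0,0,0,0,0,0,0,0,0,0,0,0,0,0,0,0,0,0,0,0,0,0,0],
  newtons=35,
)

```text
clock: 18.88
ee_pos: [0.6771, -0.0985, 0.0259]
ee_rot: [0.7, -0.105, 0.106, -0.699]
contact_force: [-1.4, -1.2, 6.1]
width: 0.0388
```

```bash
python3 st.py; python3 held.py .677 -.098
```

```text
18.875 [677.1 -98.5  25.9] psi 1.271 down [ 0.002 -0.002 -1.   ] [-0.144  0.593 -0.081  0.894 -0.001  0.156] F [-1.4 -1.2  6.1] w 38.8
scene 103 (array([685.4, -76.2]), array([78.4, 68.8]), np.float64(0.978)) z [40.  40.1 51.3 61.5 82.4]
axis [-0.894  0.447  0.033] ext 65.6
 end [ 0.651 -0.073  0.051] ztop 0.0576
 end [ 0.702 -0.101  0.053] ztop 0.0612
top 1
```

Request:
jog_arm(
  rows=[0,0,0,15,0,0,0,0,35,0,0,0,0,50,0,0,0,0,45,0,0,-25,-16,0,0.035,0,-38,-25,0,0.04,0,-42,-28,0,0.04,0,-42,-28,0,0.04,0,-42,-28,0,0.04,0,-40,-26,0,0.04],
  newtons=40,
)

```text
clock: 20.23
ee_pos: [0.4457, -0.2492, 0.17]
ee_rot: [0.707, -0.022, 0.023, -0.707]
contact_force: [-0.7, -1.0, -2.5]
width: 0.038
```

Request:
jog_arm(
  rows=[0,-35,-23,0,0.03,0,-17,-11,0,0,0,-5.5,-3.5,0,0,0,0,0,-40,0,0,0,0,-22,0,0,0,0,0,0,0,0,0,0,0],
)

```text
clock: 21.1
ee_pos: [0.3907, -0.2863, 0.1083]
ee_rot: [0.707, -0.012, 0.012, -0.707]
contact_force: [1.2, -0.1, -2.3]
width: 0.0383
```

```bash
python3 st.py;python3 held.py .39 -.287;python3 crop.py scene g6 .39 -.287 .08 50
```

```text
21.1 [ 390.7 -286.3  108.3] psi 1.537 down [ 0.001 -0.    -1.   ] [-0.632  0.176 -0.495  0.898  0.    -0.598] F [ 1.2 -0.1 -2.3] w 38.3
scene 65 (array([ 396.3, -272.6]), array([64.6, 52.8]), np.float64(-1.006)) z [120.4 121.  133.4 144.2 151.5]
axis [ 0.944 -0.298  0.144] ext 65.7
 end [ 0.416 -0.284  0.138] ztop 0.1441
 end [ 0.364 -0.261  0.128] ztop 0.1351
top 157 (array([ 405.1, -261.7]), array([91.5, 43.2]), np.float64(-0.028)) z [118.  118.9 138.2 284.5 570.1]
axis [-0.065 -0.061 -0.996] ext 474.0
 end [ 0.385 -0.261  0.124] ztop 0.1299
 end [ 0.393 -0.253  0.289] ztop 0.576
209 101
```

View pics/g6.png

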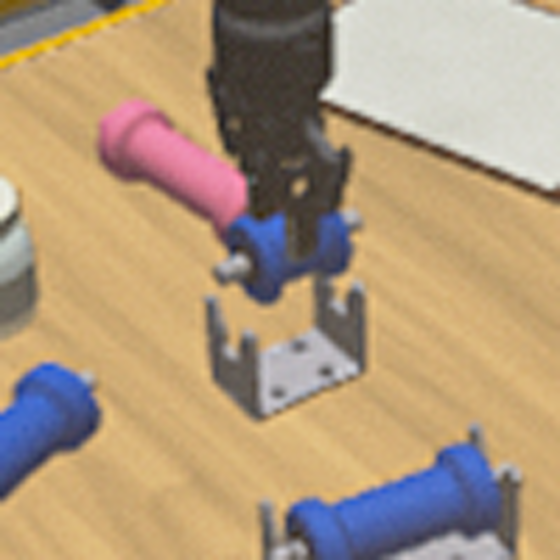

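Roller a is over bracket a at (290,250), parallel to it. I'll lower it.

Request:
jog_arm(
  rows=[0,0,0,-15,0,0,0,0,-15,0,0,0,0,-12,0,0,0,0,-10,0,0,0,0,-8,0,0,0,0,-3,0,0,0,0,0,0],
)

```text
clock: 22.12
ee_pos: [0.3902, -0.2883, 0.0447]
ee_rot: [0.708, -0.012, 0.013, -0.706]
contact_force: [-0.9, -5.5, 1.4]
width: 0.0381
```

```bash
python3 st.py
```

```text
22.125 [ 390.2 -288.3   44.7] psi 1.535 down [ 0.    -0.004 -1.   ] [-0.634  0.247 -0.573  0.748 -0.003 -0.599] F [-0.9 -5.5  1.4] w 38.1
```

Request:
jog_arm(
  rows=[0,0,-2,0,0,0.5,0,0,0,0,1,0,0,0,0,1,0,0,0,0,1,0,0,0,0,1,0,0,20,0,1,0,0,40,0,1,0,0,45,0,1,0,0,40,0,1,30,-1,0,0.05],
)

```text
clock: 23.38
ee_pos: [0.4208, -0.2904, 0.1931]
ee_rot: [0.708, 0.007, -0.004, -0.706]
contact_force: [0.7, -0.3, -0.2]
width: 0.0856
```

Request:
jog_arm(
  rows=[1,45,-2,0,0.07,1,45,-2,0,0.07,1,45,-2,0,0.07,1,40,-2,0,0.07,1,18,-2,0,0.046,1,0,0,0,0],
)

```text
clock: 24.12
ee_pos: [0.6135, -0.2988, 0.1884]
ee_rot: [-0.697, -0.12, 0.12, 0.697]
contact_force: [-1.2, -0.1, -0.0]
width: 0.0854
```

```bash
python3 st.py; python3 - <<'E'
from h import *
for n in("top","scene"):
    d,w=cloud(n); bl=blue(d)
    for k,c in (('b',(.441,.097)),('c',(.453,-.09)),('a',(.39,-.287))):
        p=w[near(w,c,.09)&bl&(w[...,2]<.1)]; 
        if len(p)>9: print(n,'roller',k,*rect(p),'ztop',np.round(np.percentile(p[:,2],98),3),len(p))
E
python3 crop.py scene g7 .41 -.2 .05 60
```

```text
24.125 [ 613.5 -298.8  188.4] psi 1.913 down [-0.001  0.    -1.   ] [-0.453  0.485  0.129  1.215  0.    -0.795] F [-1.2 -0.1 -0. ] w 85.4
top roller b [441.9  97. ] [94.9 54.4] -0.182 ztop 0.083 545
top roller c [455.  -88.7] [125.1  55.7] -0.161 ztop 0.082 709
scene roller b [438.2 101.4] [91.9 52.3] -0.236 ztop 0.079 249
scene roller c [452.7 -85.4] [123.9  49.3] -0.156 ztop 0.078 289
scene roller a [ 387.8 -280.8] [61.4 54.6] 0.045 ztop 0.078 116
209 111
```

View pics/g7.png

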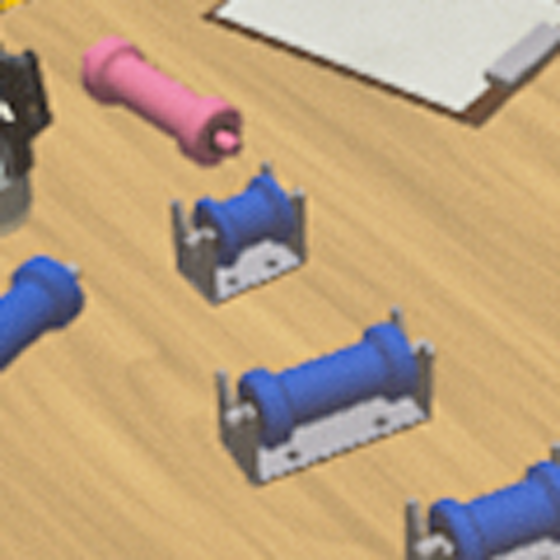

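Rollers a (245,220), c (330,385) and b are seated level. Last is roller d.

Request:
jog_arm(
  rows=[1,0.5,-3.5,-40,0,1,0,0,-50,0,1,0,0,-45,0,1,0,0,-20,0,1,0,0,-11,0,1,0,0,0,0,0,0,0,0,0,0,0,0,0,0,0,0,0,0,0,0,0,0,0,0],
  newtons=40,
)

```text
clock: 25.52
ee_pos: [0.6145, -0.304, 0.0252]
ee_rot: [0.698, 0.121, -0.119, -0.696]
contact_force: [-1.1, -1.7, 5.2]
width: 0.039
```

```bash
python3 st.py; python3 held.py .614 -.302
```

```text
25.525 [ 614.5 -304.    25.2] psi 1.912 down [ 0.003 -0.003 -1.   ] [-0.459  0.595 -0.08   0.892 -0.001 -0.8  ] F [-1.1 -1.7  5.2] w 39.0
scene 238 (array([ 607. , -277.2]), array([155.7,  86.4]), np.float64(0.218)) z [ 34.   35.5  48.6  91.7 116.6]
axis [0.97  0.243 0.013] ext 155.0
 end [ 0.676 -0.272  0.052] ztop 0.0605
 end [ 0.552 -0.303  0.046] ztop 0.0582
top 434 (array([ 615.4, -282. ]), array([144.9,  67.2]), np.float64(0.154)) z [ 37.6  38.4  52.8 189.8 192.9]
axis [ 0.197 -0.06  -0.979] ext 469.0
 end [ 0.664 -0.278  0.047] ztop 0.055
 end [ 0.596 -0.287  0.123] ztop 0.2725
```

Request:
jog_arm(
  rows=[0,0,0,15,0,0,0,0,35,0,0,0,0,50,0,0,0,0,50,0,0,0,0,10,0,0,-8,20,0,-0.02,0,-13,35,0,-0.03,0,-17,45,0,-0.03,0,-17,45,0,-0.03,0,-17,45,0,-0.03],
  newtons=45,
)

```text
clock: 26.88
ee_pos: [0.539, -0.1109, 0.1812]
ee_rot: [-0.703, -0.069, 0.072, 0.704]
contact_force: [0.3, 1.3, -5.4]
width: 0.0387
```

Request:
jog_arm(
  rows=[0,-17,45,0,-0.03,0,-17,45,0,-0.03,0,-17,45,0,-0.03,0,-17,45,0,-0.03,0,-17,45,0,-0.03,0,-17,45,0,-0.03,0,-17,45,0,-0.026,0,-17,45,0,0,0,-15,40,0,0,0,-12,31,0,0],
)

```text
clock: 28.12
ee_pos: [0.3762, 0.319, 0.1816]
ee_rot: [0.708, -0.002, 0.0, -0.706]
contact_force: [0.9, -0.8, -5.5]
width: 0.0383
```

```bash
python3 st.py
```

```text
28.125 [376.2 319.  181.6] psi 1.567 down [-0.002 -0.002 -1.   ] [ 0.703  0.138 -0.362  1.074  0.     0.707] F [ 0.9 -0.8 -5.5] w 38.3
```

Request:
jog_arm(
  rows=[0,2,0.5,0,0,0,0,0,-40,0,0,0,0,-33,0,0,0,0,0,0],
)

```text
clock: 28.62
ee_pos: [0.3776, 0.3157, 0.107]
ee_rot: [0.709, -0.004, -0.0, -0.705]
contact_force: [-0.5, -0.0, -5.3]
width: 0.0381
```

```bash
python3 st.py;python3 held.py .378 .32;python3 crop.py scene g8 .378 .32 .08 60
```

```text
28.625 [377.6 315.7 107. ] psi 1.565 down [-0.006 -0.005 -1.   ] [ 0.697  0.199 -0.47   0.91  -0.     0.702] F [-0.5 -0.  -5.3] w 38.1
scene 310 (array([380.2, 329.9]), array([151. ,  79.2]), np.float64(-0.399)) z [119.4 120.3 132.1 142.4 142.7]
axis [0.998 0.045 0.032] ext 149.1
 end [0.444 0.325 0.135] ztop 0.1416
 end [0.356 0.318 0.133] ztop 0.1494
top 777 (array([377.7, 310.7]), array([152.7,  65.5]), np.float64(-0.014)) z [117.6 118.7 137.1 260.3 269. ]
axis [-1.     0.009 -0.012] ext 152.7
 end [0.311 0.314 0.138] ztop 0.1477
 end [0.445 0.314 0.14 ] ztop 0.1492
321 188
```

View pics/g8.png

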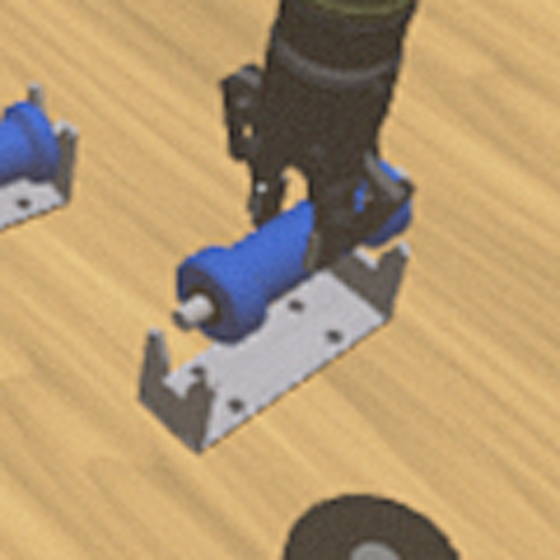

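Roller d is level over bracket d at (290,250) but about 4 mm short in y. I'll correct and lower it.

Request:
jog_arm(
  rows=[0,0.5,3,0,0,0,0,0,0,0,0,0,0,-15,0,0,0,0,-12,0,0,0,0,-10,0,0,0,0,0,0],
)

```text
clock: 29.52
ee_pos: [0.3798, 0.321, 0.072]
ee_rot: [0.708, -0.002, 0.001, -0.706]
contact_force: [-1.0, 0.2, -5.6]
width: 0.0383
```

```bash
python3 st.py
```

```text
29.525 [379.8 321.   72. ] psi 1.566 down [-0.002 -0.002 -1.   ] [ 0.702  0.24  -0.509  0.825 -0.     0.706] F [-1.   0.2 -5.6] w 38.3
```

Request:
jog_arm(
  rows=[0,-1.5,-0.5,-10,0,0,0,0,-9,0,0,0,0,-6,0,0,0,0,-2,0,0,0,0,0,0],
)

```text
clock: 30.15
ee_pos: [0.3788, 0.32, 0.0455]
ee_rot: [0.708, -0.002, 0.002, -0.706]
contact_force: [1.6, -4.8, -7.0]
width: 0.0379
```

```bash
python3 st.py
```

```text
30.15 [378.8 320.   45.5] psi 1.566 down [-0.001 -0.003 -1.   ] [ 0.702  0.268 -0.542  0.762 -0.002  0.708] F [ 1.6 -4.8 -7. ] w 37.9
```

Release, rise and clear the view.

Request:
jog_arm(
  rows=[0,0,-1,-1.5,0,0.5,0,0,0,0,1,0,0,0,0,1,0,0,0,0,1,0,0,0,0,1,0,0,20,0,1,0,0,40,0,1,0,0,45,0,1,0,0,50,0,1,0,0,40,0],
)

```text
clock: 31.4
ee_pos: [0.3796, 0.3209, 0.2422]
ee_rot: [-0.706, 0.001, -0.002, 0.708]
contact_force: [-0.0, 0.1, 0.6]
width: 0.085
```

Request:
jog_arm(
  rows=[1,-20,30,20,0,1,-30,40,20,0,1,-40,40,0,0,1,-40,40,0,0,1,-40,40,0,0,1,-30,40,0,0,1,0,0,0,0],
)

```text
clock: 32.28
ee_pos: [0.1768, 0.5527, 0.2793]
ee_rot: [-0.707, 0.0, 0.0, 0.707]
contact_force: [1.3, 0.5, -1.0]
width: 0.0854
```

```bash
python3 st.py; python3 - <<'E'
from h import *
h0={'d':(378.6,318.5),'b':(441.2,96.4),'c':(453.9,-91),'a':(390.5,-287.5)}
for n in("top","scene"):
    d,w=cloud(n); bl=blue(d)
    for k,c in B0.items():
        c=np.array(h0[k])/1000
        p=w[near(w,c,.1)&bl&(w[...,2]<.1)]; q=w[near(w,c,.115)&~bl&(w[...,2]>.045)&(w[...,2]<.085)]
        e=[np.percentile(p[(p[:,0]-c[0])*s>.02][:,2],96).round(4) for s in(1,-1)]
        print(n,k,'roller',*rect(p),'end tops',e,'bracket',*rect(q))
    for o in("wobble","tub"):
        T=d["cam_to_world"]
        for r in nets.spot_point(o,n)[:1]: print(o,(T[:3,:3]@np.array(r["xyz"])+T[:3,3]).round(3))
d=read_camera("scene"); cv2.imwrite("pics/fin.png",cv2.resize(d["color"][100:320,180:460,::-1],None,fx=2.7,fy=2.7,interpolation=2))
E
```

```text
32.275 [176.8 552.7 279.3] psi 1.57 down [-0.001  0.001 -1.   ] [1.261e+00 2.600e-01 1.300e-02 1.323e+00 1.000e-03 1.261e+00] F [ 1.3  0.5 -1. ] w 85.4
top d roller [377.8 318.8] [155.   53.7] -0.011 end tops [np.float64(0.0819), np.float64(0.0815)] bracket [377.1 320.7] [195.7  60.4] -0.004
top b roller [442.2  97.1] [95.6 54.5] -0.178 end tops [np.float64(0.0822), np.float64(0.0807)] bracket [440.6  98.8] [138.8  59.4] -0.177
top c roller [455.2 -88.4] [125.3  55.6] -0.163 end tops [np.float64(0.0819), np.float64(0.0807)] bracket [453.2 -87.8] [167.9  59.3] -0.149
top a roller [ 389.9 -284.4] [63.9 56.5] -0.019 end tops [np.float64(0.0827), np.float64(0.0812)] bracket [ 388.  -285.8] [106.9  60.7] -0.016
wobble [0.477 0.488 0.006]
tub [ 0.52  -0.487  0.   ]
scene d roller [375.2 321.2] [154.8  52.1] -0.012 end tops [np.float64(0.0783), np.float64(0.0776)] bracket [373.6 322.1] [201.  61.] -0.009
scene b roller [439.1  98.9] [91.6 49.7] -0.172 end tops [np.float64(0.0775), np.float64(0.0785)] bracket [439.9 100.1] [137.9  63.8] -0.187
scene c roller [ 451.9 -104.1] [123.2 100.6] 0.006 end tops [np.float64(0.0774), np.float64(0.0781)] bracket [450.5 -84.8] [169.2  63.4] -0.111
scene a roller [ 388.2 -281. ] [61.9 54.6] 0.072 end tops [np.float64(0.0786), np.float64(0.0768)] bracket [ 389.8 -283.4] [105.4  64.7] -0.013
wobble [0.475 0.489 0.001]
tub [ 0.52  -0.488  0.001]
```

View pics/fin.png

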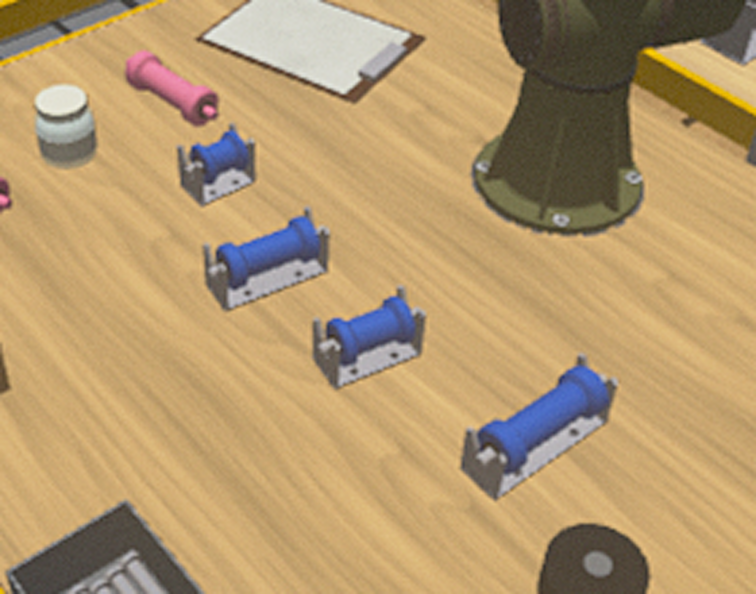

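The crop shows a (223,155), c (268,252), b (370,328) and d (545,415) all level in their brackets. The mean band-top height from the two cameras is about 80 mm, or 50 mm for a fully seated axis plus error. I'll hand in.

```bash
python3 -c "
from plant import workorder
print(workorder.close_job())"
```

```text
the job is handed in; nothing more can be done
None
```

All four blue keel rollers (a to d) are set down in the brackets of matching length, and the job was handed in at about 32 s of the 118 s allowed. The hand-in gives no verdict. The pink look-alikes were left alone.

**Last checks:**
- **Seating:** in the last picture all four rollers lie in their slots. The two ends of each roller agree within about 2 mm in height. The band tops read about 82 mm from the top camera and 78 mm from the scene camera, which puts the axes at about 50 mm give or take 2 mm. Fully seated is 48 mm, and 44–52 mm is allowed. The two cameras' heights also differed by about 3 mm on the bare bench.
- **Position:** in the top camera each roller centre lies within about 3 mm of its bracket's centre, with the angle within about 0.02 rad.
- **Bystanders and brackets:** the wobble roller, the tub and the brackets stand where they were, within measuring error. The arm is clear of everything.

**Readings that disagreed:**
- **Scene-camera fits:** those for c and a were off: c's fit also took in blue pixels that are not roller c, and a is partly hidden. For these two I relied on the top camera and the picture.
- **Grip on c:** the first grip sat too high, with a 14 N upward push, so I opened and regripped lower before lifting.

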